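Lift the slide rack out of the covered staining dish and hold it tipped

TASK

Tip up the white lid of the green staining dish by the blue rib at its end, its far edge still resting on the rim, then lift it off and lay it flat, right way up, on the dark mat and let go of it. Then draw the slide rack straight up out of the dish by its handle, level until it is clear of the rim, and tip it over to a draining slant of about 40 degrees in any direction, with the slides held over the dish and its lowest part some 5 cm above the rim. Finish while still holding it there, quite still; leave the dish standing where it is and the other things on the bench alone.

Things in the scene. Friction and masses are not known exactly. Their poses are not given: they have to be found in the camera images.
- dish: Green staining dish standing loose on the bench: open trough 116 (x) x 98 (y) x 86 mm high, walls 4, floor 5 mm, about 0.9 kg. Origin: centre of its underside; z up; x along its length, towards the end where the lid's rib sits, within 35 degrees of straight away from the robot.
- lid: White lid, loose on the dish's rim, 80 to 150 g: plate 118 (x) x 100 (y) x 4 mm. Origin: centre of the plate's underside (86 mm above the bench at the start); z up, x towards its grip rib. A ridge under the plate (103 x 85 mm outside, 5 mm deep) sits in the dish's mouth with 2.5 mm play; laid flat, the lid stands on it, origin 5 mm up. The end tab reaches to x = 70 mm.
- lid_grip (a point): Middle of the lid's upright blue grip rib: 56 mm from the lid's origin in its x, 13 mm above the plate's underside. The rib is 26 mm long (x), 12 mm thick (y) and stands from 4 to 22 mm above the underside. Pinch it from above across y, fingertips just above the plate. Axes as the lid's.
- lid_far (a point): Middle of the lid's lower edge at the end away from the rib: -59 mm in the lid's x, on the plate's underside. The lid tips up about this edge.
- rack: Slide rack standing in the dish on its floor, a few mm of play: grey frame 86 (x) x 78 (y) x 34 mm with eight glass slides fixed in it and a rigid steel bail along x over it (uprights at x = +-41 mm); one rigid piece, 150 to 280 g. Origin: centre of its underside; z up; x along the dish's length.
- rack_grip (a point): Middle of the rack's handle: a black grip 44 mm long (x), 10 mm thick (y), 10 mm high, 70 mm above the rack's underside (75 mm above the bench in the dish, 11 mm below the rim). Pinch it from above across y; 40 mm free to the dish's wall on either side, 35 mm down to the slides.
- rack_mid (a point): Middle of the slides: on the rack's z axis, 17.5 mm above its underside, 52.5 mm below the handle's middle.
- mat: Dark rubber bench mat fixed on the bench, 200 (x) x 180 (y) x 3 mm thick, left or right of the dish. Origin: centre of its underside.
- power: Grey lamp power supply fixed on the bench on the other side of the dish, 130 (x) x 100 (y) mm, 86 mm high with its knob and switch. Not to be touched. Origin: centre of its underside.
- oil: Small amber immersion-oil bottle with a black cap, 32 mm across, 70 mm high, loose. Leave alone. Origin: centre of its underside.
- slidebox: Closed red slide box, 87 (x) x 102 (y) x 34 mm, loose. Leave alone. Origin: centre of its underside.
- reagent: White bottle with a blue cap, 60 mm across, 120 mm high, loose. Leave alone. Origin: centre of its underside.
Things that resemble listed ones, but are neither listed nor needed, are in the scene too. Several things have the shape of the lid; the one meant has the colours described above. What is shaped like the dish but orange is not meant.

How it is judged (in metres and radians):
On the way, in this order (a step that is already met when the one before it is completed fails the run):
1. the lid is tipped up by its rib end (over 9 degrees) with its far edge still down on the rim (within 1 cm) (angle between lid's own z axis and vertical above 0.15 rad and z of lid_far in the frame of dish between 0.076 and 0.096 m and z of lid_grip in the frame of dish above 0.11 m and horizontal distance between lid and dish below 0.04 m), for 0.1 s.
2. the lid lies flat, right way up, on the mat and is let go (horizontal distance between lid and mat below 0.06 m and angle between lid's own z axis and vertical below 0.1 rad and height (world z) of lid below 0.014 m and contact force between lid and mat above 0.3 N and contact force between lid and the fingers below 0.05 N), for 0.2 s.
3. the rack is drawn up clear of the rim, still level (within 15 degrees) (height (world z) of rack above 0.088 m and angle between rack's own z axis and vertical below 0.26 rad and horizontal distance between rack_mid and dish below 0.05 m and contact force between rack and the fingers above 0.5 N), for 0.1 s.
At the end, for the whole second after the job is handed in: Rack held only by the fingers, still, slanted 29 to 51 degrees, underside centre over 125 mm above the bench, slides' middle within 50 mm (level) of the dish centre; lid flat, upright, released on the mat, within 60 mm of its centre; dish upright, within 25 mm of its first place (all of step 2 and angle between rack's own z axis and vertical between 0.5 and 0.9 rad and height (world z) of rack above 0.125 m and horizontal distance between rack_mid and dish below 0.05 m and contact force between rack and the fingers above 1 N and contact force between rack and dish below 0.02 N and contact force between rack and lid below 0.02 N and contact force between rack and power below 0.02 N and contact force between rack and oil below 0.02 N and contact force between rack and slidebox below 0.02 N and contact force between rack and reagent below 0.02 N and linear speed of rack below 0.03 m/s and angular speed of rack below 0.2 rad/s and angle between dish's own z axis and vertical below 0.05 rad and distance of dish from where it was at the start of the episode below 0.025 m); the arm keeps its last pose, push and grip.
It fails at once if the dish is dragged more than 25 mm or tipped (distance of dish from where it was at the start of the episode above 0.025 m or angle between dish's own z axis and vertical above 0.15 rad).
It fails at once if a bystander is pushed more than 15 mm or the power supply is struck (distance of any of oil, slidebox, reagent from where it was at the start of the episode above 0.015 m or contact force between power and the arm above 3 N or contact force between power and the fingers above 3 N or contact force between power and lid above 3 N).
It fails at once if the rack is tipped past 70 degrees (angle between rack's own z axis and vertical above 1.22 rad).
It also fails if it takes over 64 s, if anything falls off the work surface, if the arm or the gripper's body presses on something with over 40 N, if the wrist force passes 120 N, or if a joint passes its speed limit or range.

ROBOT

A 6-joint arm with a two-finger parallel gripper is mounted at the origin on the work surface. World frame = base frame: x ahead of the robot, y to its left, z up, the work surface at z = 0. Lengths are in mm, angles in rad, forces in N, time in s.
With the tool pointing down it reaches from about 275 to 750 mm from the base axis. Payload 10.2 kg.
Tool frame: the origin (TCP) lies between the finger pads; the fingertips stand 14 mm ahead of it and the grasp point (between the pads) lies 5 mm behind it (tip_reach is the distance from the TCP to the fingertips, in mm); z points along the fingers, y is the line along which they close (so a half turn about z gives the same grasp; the last joint's range is limited). The gripper opens to 85 mm and grips with 20 to 120 N. Pads are 22 mm wide; open, the fingers measure 114 mm over their backs; the gripper's body (76 mm by 85 mm) begins 54 mm behind the grasp point. The pads swing forward as they close: fully open they stand 13 mm farther back than shut.
Start: joints at [-1.544, 0.313, 1.498, -0, 1.331, -0.223], TCP at [129.772, -508.715, 245.294] pointing down, gripper open.
Joint ranges: [-2.94, 2.94], [-0.97, 2.17], [0.19, 2.56], [-1.23, 4.37], [0.02, 3.11], [-2.88, 2.88]. Speed limits (rad/s): [2.39, 2.39, 3.01, 3.14, 3.14, 3.14].

INTERFACE

Orientations are given as a unit quaternion [w, x, y, z].
In Python, from rig import * gives the robot as it stands.
- The arm moves only by the tool arm_command, never from a script. Its argument "steps" is a list that holds one entry, the list of rows, each a list of 7 numbers: the opening, from 0 (shut) to 1 (fully open), then the shift along the tool's x, y, z each as a share of 0.05 m, from -1 to 1, then the turn, a rotation vector about the tool's x, y, z each as a share of 0.15 rad, from -1 to 1. A call has 1 to 8 rows; each row shifts and turns the commanded pose from where the row before left it, along the tool's axes as they then stand; what a row does not reach is not made up. A row lasts 1/8 s, in which the tool goes at most 62.5 mm and 10.7 degrees, less where a joint would pass 70% of its speed; a pose out of reach is approached as far as the arm can. A call with a number of a shift or a turn outside -1 to 1 is refused whole. A call with a gripper value outside its range is refused whole. The fingers move at their own pace and stop on an object; "squeeze" is the grip in N (left out, the last holds). Time passes only in rows, so rows that do not move let the fingers close. It gives the time, the measured TCP pose, the force, the opening and the grip force at its end, in the units of the state.
- sense(): the state, without advancing time (a new reading comes with each control period).
- capture(name): name is "scene" or "side" or "wrist"; returns the picture (420x560x3 uint8, red, green, blue); there is no depth.
- get_calibration(name): a dict with "intrinsics" (3x3 intrinsics, pixels), "rvec" (rotation vector, rad) and "tvec" (3), from world to camera coordinates, as OpenCV has them; the wrist camera has in their place "T_tool_cam" (4x4, takes a point from camera to tool coordinates, whose origin is the TCP and whose axes are the flange's). Camera axes: x right, y down, z forward; pixel columns grow to the right and rows downward; lengths in mm; the calibration is good to about 2 mm. The wrist camera is an equidistant fisheye: a pixel r from the principal point sees the ray r / f radians off the axis. A picture is of the moment at which its call begins: read the wrist's pose just before it. get_calibration takes no time and is no camera call.
- finish_job(): hands the job in; it is judged then, once.
The state is a dict: "time_s": time; "joints": joint angles; "dq": joint speeds; "tau": joint torques, N m; "eef_pos": TCP position; "ee_rot": TCP orientation; "force": force on the tool from outside, world axes, zero at the start; "wrist_torque": the same for the moment, N m; "grip_width": opening from 0.0 (shut) to 1.0 (fully open); "grip_force": force on a finger pad.
Only numpy, scipy, OpenCV 4.12 (cv2) and the standard library are available. Lean on these libraries where they do the work, as an engineer would, in place of code of your own. Each camera call takes 0.05 s, during which the arm holds its last target. There are 200 camera calls.

## Working session

There is one attempt and no reset: what is moved stays moved. The work goes in short steps, Python scripts to look and compute and a tool call to move; the robot and the scene stay as the last step left them, time stands still between calls to the robot, and variables do not carry over. Pictures are saved under pics/ and viewed, at most 10 in all, crops included, and the job is handed in when it is done.

Besides the shell and the picture viewer there is one more tool, called after "Call:" by a JSON object that holds its "api" and its "payload". arm_command: Moves the arm, as the interface text tells. Its arguments: {"type":"object","properties":{"steps":{"type":"array"},"squeeze":{"type":"number"}},"required":["steps"]}

```bash
mkdir -p pics; ls; cat > h.py <<'E'
from rig import *
import numpy as np, cv2
from scipy.spatial.transform import Rotation as R
def cal(n):
    c=get_calibration(n); return np.array(c["intrinsics"],float),cv2.Rodrigues(np.array(c["rvec"],float))[0],np.array(c["tvec"],float).ravel()
def ray(n,px):
    K,Rm,t=cal(n); d=np.linalg.inv(K)@np.array([px[0],px[1],1.]); return -Rm.T@t, Rm.T@d
def onz(n,px,z):
    o,d=ray(n,px); return o+d*(z-o[2])/d[2]
def proj(n,p):
    K,Rm,t=cal(n); q=K@(Rm@np.array(p,float)+t); return q[:2]/q[2]
E
python3 - <<'E'
from h import *
s=sense(); print(s)
a=capture("scene");b=capture("side")
cv2.imwrite("pics/scene.png",a[:,:,::-1]);cv2.imwrite("pics/side.png",b[:,:,::-1])
for n in("scene","side"): print(n,ray(n,(280,210)),cal(n)[0])
print(get_calibration("wrist"))
E
```

```text
pics
{'time_s': 0.0, 'joints': array([-1.54442636e+00,  3.13476285e-01,  1.49845475e+00, -1.48736717e-05,
        1.33100187e+00, -2.23385851e-01]), 'dq': array([-0.0003443 ,  0.00105241, -0.00099798, -0.00053133,  0.00024649,
       -0.00041412]), 'tau': array([ 5.18978140e-04, -4.12269294e+01, -2.59742779e+01, -1.83358225e-04,
        4.14496768e-03,  6.50595631e-07]), 'eef_pos': array([ 129.74816413, -508.46075501,  244.71496765]), 'ee_rot': array([-6.67583036e-04,  9.92212438e-01,  1.24555325e-01,  5.87177275e-05]), 'force': array([1.09211841, 0.73682163, 0.04144899]), 'wrist_torque': array([0.00159938, 0.01666441, 0.0140348 ]), 'grip_force': 0.0, 'grip_width': 1.0063791095989238}
scene (array([1234.94336199,  468.8989604 ,  783.9762022 ]), array([-0.62497763, -0.47995717, -0.61571477])) [[479.26560777   0.         276.26949161]
 [  0.         479.26560777 210.06443371]
 [  0.           0.           1.        ]]
side (array([ 63.00341436, 539.94960188, 619.99958675]), array([ 0.4990541 , -0.65733361, -0.56469681])) [[442.97131411   0.         278.32019158]
 [  0.         442.97131411 208.55976276]
 [  0.           0.           1.        ]]
{'intrinsics': array([[325.1922621 ,   0.        , 278.90968683],
       [  0.        , 325.1922621 , 211.74549344],
       [  0.        ,   0.        ,   1.        ]]), 'T_tool_cam': array([[-1.35335309e-03, -9.61006608e-01, -2.76522093e-01,
         7.10370272e+01],
       [ 9.99999078e-01, -1.33032774e-03, -2.70857552e-04,
        -7.01671788e-01],
       [-1.07569112e-04, -2.76522204e-01,  9.61007523e-01,
        -1.29361639e+02],
       [ 0.00000000e+00,  0.00000000e+00,  0.00000000e+00,
         1.00000000e+00]])}
```

View pics/scene.png

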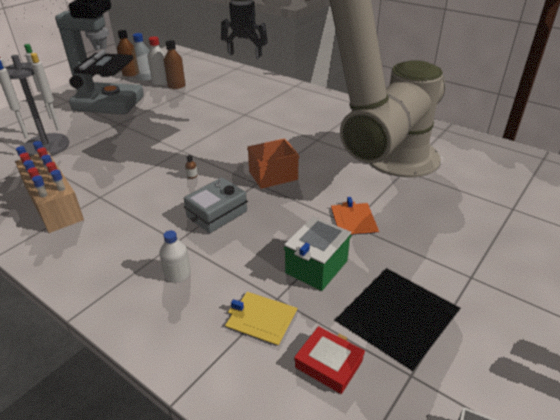

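View pics/side.png

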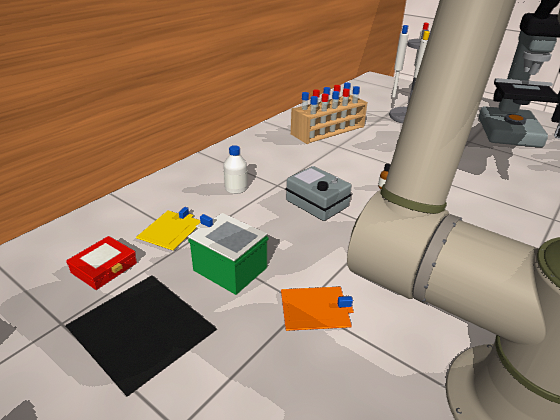

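Seen: the white lid (with grey window) is on the green dish (scene ~320,238, blue rib ~304,249; side 230,235, rib 207,220). Look-alikes: the orange lid (scene 355,217), the yellow lid (262,318) and the orange dish (273,163). I choose the white one on green. The mat is at scene 398,315, the power supply at 216,203.

```bash
cat > m.py <<'E'
from h import *
def hsv(a): return cv2.cvtColor(a,cv2.COLOR_RGB2HSV)
ims={n:cv2.imread(f"pics/{n}.png")[:,:,::-1].copy() for n in("scene","side")}
def big(m):
    c,_=cv2.findContours(m,cv2.RETR_EXTERNAL,cv2.CHAIN_APPROX_NONE); return sorted(c,key=cv2.contourArea)[::-1]
rib={}
for n,box in(("scene",(285,232,320,262)),("side",(195,208,220,232))):
    h=hsv(ims[n])
    g=cv2.inRange(h,(45,90,30),(85,255,255)); c=big(g)[0]
    ap=cv2.approxPolyDP(cv2.convexHull(c),3,True)[:,0]; print(n,"green",ap.tolist())
    for p in ap: print("   z0",onz(n,p,0)[:2].round(),"z86",onz(n,p,86)[:2].round())
    b=cv2.inRange(h,(100,110,40),(130,255,255)); mm=np.zeros_like(b); x0,y0,x1,y1=box; mm[y0:y1,x0:x1]=b[y0:y1,x0:x1]
    ys,xs=np.nonzero(mm); rib[n]=(xs.mean(),ys.mean()); print("rib",rib[n],len(xs),onz(n,rib[n],100)[:2])
    k=cv2.inRange(h,(0,0,0),(180,255,45)); 
    for c in big(k)[:3]:
        if cv2.contourArea(c)>2000:
            ap=cv2.approxPolyDP(cv2.convexHull(c),4,True)[:,0]; q=np.array([onz(n,p,3)[:2] for p in ap]); print("dark",ap.tolist(),q.round().tolist(),q.mean(0).round())
a=ims["scene"][190:300,260:400]; cv2.imwrite("pics/c1.png",cv2.resize(a[:,:,::-1],None,fx=5,fy=5,interpolation=cv2.INTER_CUBIC))
a=ims["side"][195:305,160:300]; cv2.imwrite("pics/c2.png",cv2.resize(a[:,:,::-1],None,fx=5,fy=5,interpolation=cv2.INTER_CUBIC))
E
python3 m.py
```

```text
scene green [[350, 235], [346, 260], [322, 289], [286, 272], [284, 247]]
   z0 [416.  58.] z86 [506. 103.]
   z0 [499.  96.] z86 [580. 137.]
   z0 [609. 101.] z86 [677. 142.]
   z0 [614.   7.] z86 [682.  58.]
   z0 [549. -47.] z86 [624.  10.]
rib (np.float64(304.17808219178085), np.float64(248.78082191780823)) 73 [615.90652943  56.28962452]
dark [[386, 269], [458, 308], [412, 370], [335, 320]] [[473.0, 186.0], [486.0, 359.0], [680.0, 346.0], [666.0, 171.0]] [576. 265.]
side green [[268, 238], [266, 267], [236, 294], [193, 270], [188, 239], [266, 235]]
   z0 [563. -76.] z86 [493.  10.]
   z0 [504.   3.] z86 [443.  77.]
   z0 [499.  99.] z86 [439. 161.]
   z0 [614. 105.] z86 [538. 165.]
   z0 [699.  42.] z86 [611. 111.]
   z0 [573. -82.] z86 [502.   5.]
rib (np.float64(206.02586206896552), np.float64(220.30172413793105)) 116 [613.87101654  58.05871076]
dark [[152, 276], [216, 329], [126, 395], [66, 325]] [[661.0, 171.0], [466.0, 187.0], [482.0, 364.0], [678.0, 347.0]] [572. 267.]
```

View pics/c1.png

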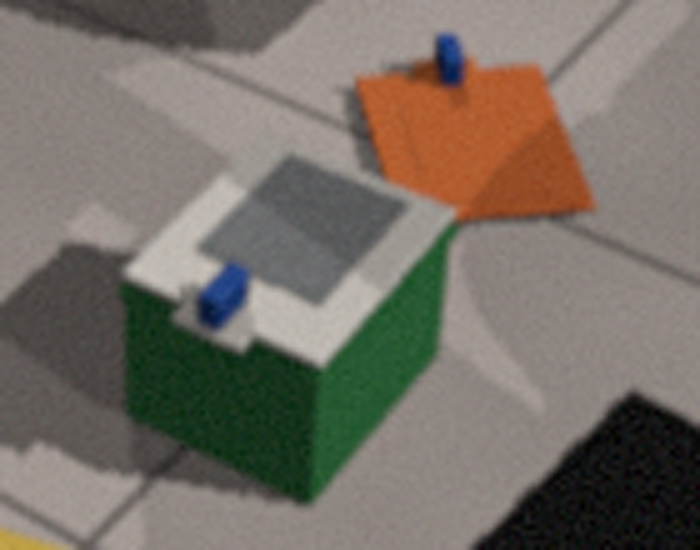

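View pics/c2.png

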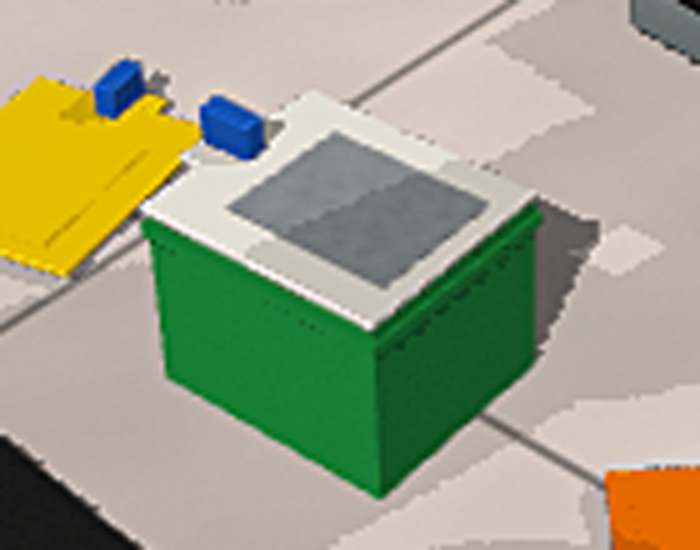

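White lid on the green dish confirmed: lid corners in the crops read off at crop px (125,272), (322,367), (455,212), (230,175) for scene; (143,210), (372,330), (540,195), (310,92) for side.

```bash
python3 - <<'E'
from h import *
import rig; print([x for x in dir(rig) if not x.startswith("_")])
sc=np.array([(125,272),(322,367),(455,212),(230,175)],float)/5-.4+[260,190]
sd=np.array([(310,92),(143,210),(372,330),(540,195)],float)/5-.4+[160,195]
for nm,q in(("scene",sc),("side",sd)):
    P=np.array([onz(nm,p,90)[:2] for p in q]); r=cv2.minAreaRect(P.astype(np.float32)); print(nm,P.round(1).tolist(),P.mean(0),r)
def tri(a,b):
    o1,d1=ray("scene",a);o2,d2=ray("side",b); A=np.c_[d1,-d2]; t=np.linalg.lstsq(A,o2-o1,rcond=None)[0]; p,q=o1+t[0]*d1,o2+t[1]*d2; return (p+q)/2,np.linalg.norm(p-q)
for a,b in zip(sc,sd): print(tri(a,b))
# rib in lid frame
for n,px in(("power scene",(216,200)),("oil",(192,180)),("slidebox",(330,360)),("reagent",(175,275))): print(n,onz("scene",px,0 if n in("reagent","oil") else 40)[:2].round())
E
```

```text
['PlanningError', 'capture', 'finish_job', 'get_calibration', 'sense', 'tip_reach']
scene [[619.5, 7.7], [617.9, 107.5], [500.7, 101.4], [538.9, 6.8]] [569.25932762  55.89107243] ((561.9052124023438, 54.680137634277344), (117.35513305664062, 99.75108337402344), 2.987313747406006)
side [[618.4, 9.8], [611.9, 108.5], [495.6, 104.0], [499.6, 3.2]] [556.36130786  56.40160622] ((557.0145263671875, 55.998050689697266), (118.98278045654297, 100.87039184570312), 2.2856969833374023)
(array([619.46403649,   8.16504926,  89.34307136]), np.float64(1.4470780376771377))
(array([615.14849402, 105.95263439,  86.88276868]), np.float64(0.05375743517945866))
(array([498.16859089, 100.70490148,  87.10064212]), np.float64(1.4543463381652342))
(array([514.93574162, -11.78477866,  69.40219252]), np.float64(8.326287130270739))
power scene [ 545. -270.]
oil [ 478. -433.]
slidebox [775. 225.]
reagent [ 772. -189.]
```

Call:
{"api": "arm_command", "payload": {"steps": [[[0.45,0,0,0,0,0,0.69],[0.45,0,0,0,0,0,0.69],[0.45,0.72,-0.77,0,0,0,0],[0.45,0.72,-0.77,0,0,0,0],[0.45,0.72,-0.77,0,0,0,0],[0.45,0.72,-0.77,0,0,0,0],[0.45,0.72,-0.77,0,0,0,0],[0.45,0.72,-0.77,0,0,0,0]]], "squeeze": 60}}

```text
time_s: 1.1
eef_pos: [336.5, -267.2, 245.2]
ee_rot: [-0.0, 1.0, 0.021, -0.0]
force: [-0.1, -1.4, -0.2]
grip_width: 0.451
grip_force: 0.0
```

Call:
{"api": "arm_command", "payload": {"steps": [[[0.45,0.72,-0.77,0,0,0,0],[0.45,0.72,-0.77,0,0,0,0],[0.45,0.72,-0.77,0,0,0,0],[0.45,0.72,-0.77,0,0,0,0],[0.45,0.72,-0.77,0,0,0,0],[0.45,0.72,-0.77,0.3,0,0,0],[0.45,0.72,-0.77,0.5,0,0,0],[0.45,0.6,-0.77,0.4,0,0,0]]]}}

```text
time_s: 2.1
eef_pos: [605.0, 52.6, 183.8]
ee_rot: [-0.0, 1.0, 0.021, -0.001]
force: [0.9, -0.7, -0.2]
grip_width: 0.449
grip_force: 0.0
```

```bash
cat >> h.py <<'E'
def go(target, yaw):
    s=sense(); w,x,y,z=s["ee_rot"]; Rt=R.from_quat([x,y,z,w]); c,sn=np.cos(yaw),np.sin(yaw)
    Rd=R.from_matrix(np.array([[c,sn,0],[sn,-c,0],[0,0,-1.]]))
    print("t",s["time_s"],"pos",s["eef_pos"].round(1),"turn/.15",((Rt.inv()*Rd).as_rotvec()/.15).round(2),"shift/50 (now)",(Rt.inv().apply(np.array(target)-s["eef_pos"])/50).round(2),"grip",s["grip_width"],s["grip_force"],"F",s["force"].round(1))
def wproj(p,s):
    c=get_calibration("wrist"); w,x,y,z=s["ee_rot"]; T=np.array(c["T_tool_cam"]); K=c["intrinsics"]
    q=R.from_quat([x,y,z,w]).inv().apply(np.array(p,float)-s["eef_pos"]); q=T[:3,:3].T@(q-T[:3,3])
    th=np.arctan2(np.hypot(q[0],q[1]),q[2]); u=q[:2]/np.hypot(q[0],q[1])*th*K[0][0]; return u+[K[0][2],K[1][2]]
def wray(px,s,zz):
    c=get_calibration("wrist"); w,x,y,z=s["ee_rot"]; T=np.array(c["T_tool_cam"]); K=c["intrinsics"]
    u=np.array([px[0]-K[0][2],px[1]-K[1][2]])/K[0][0]; th=np.hypot(*u); d=np.r_[u/th*np.sin(th),np.cos(th)]
    Rt=R.from_quat([x,y,z,w]); d=Rt.apply(T[:3,:3]@d); o=Rt.apply(T[:3,3])+s["eef_pos"]; return o+d*(zz-o[2])/d[2]
E
python3 - <<'E'
from h import *
print(tip_reach); go((614,58,145),np.deg2rad(2.5)); s=sense(); print(s["joints"].round(2))
a=capture("wrist"); cv2.imwrite("pics/w1.png",a[:,:,::-1])
h=cv2.cvtColor(a,cv2.COLOR_RGB2HSV); b=cv2.inRange(h,(100,110,40),(130,255,255))
n,l,st,ce=cv2.connectedComponentsWithStats(b)
for i in range(1,n):
    if st[i,4]>60: print(st[i],ce[i],wray(ce[i],s,105)[:2])
print("expected",wproj((614,58,105),s))
E
```

```text
14.0
t 2.1 pos [605.   52.6 183.8] turn/.15 [-0.    0.01 -0.  ] shift/50 (now) [ 0.19 -0.1   0.78] grip 0.4486340275238903 0.0 F [ 0.9 -0.7 -0.2]
[-0.11  0.54  1.32 -0.    1.28  1.42]
[338  24  29  13 296] [351.94594595  30.28040541] [738.89354873  12.18392886]
[264 197  17  36 587] [272.01192504 214.14310051] [613.93545256  58.5238138 ]
expected [272.7992917  214.08181231]
```

View pics/w1.png

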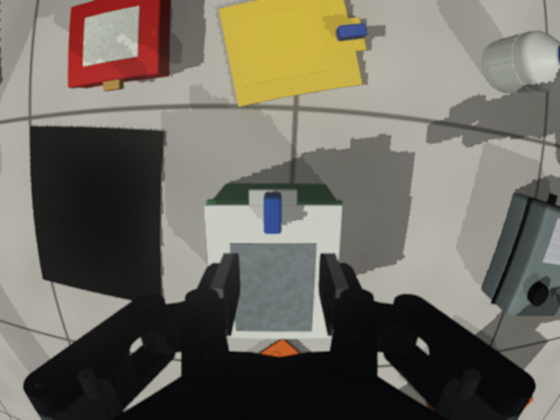

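The wrist view shows the rib at (272,214), within 1 mm of my estimate of (614,58), and the jaws are aligned with it.

Call:
{"api": "arm_command", "payload": {"steps": [[[0.45,0.18,-0.11,0.5,0,0,0],[0.45,0,0,0.5,0,0,0],[0.45,0,0,0.35,0,0,0],[0.45,0,0,0.18,0,0,0],[0.0,0,0,0,0,0,0],[0.0,0,0,0,0,0,0],[0.0,0,0,0,0,0,0],[0.0,0,0,0,0,0,0]]], "squeeze": 60}}

```text
time_s: 3.15
eef_pos: [613.4, 56.9, 109.7]
ee_rot: [0.0, 1.0, 0.021, 0.001]
force: [0.5, -0.2, 5.0]
grip_width: 0.12
grip_force: 62.1
```

```bash
python3 - <<'E'
from h import *
go((614,58,107),np.deg2rad(2.5))
# arc for tipping: pivot at lid far (-59,0) z86; tcp relative
th=np.linspace(0,.27,4); r=np.array([115,107-86.])
for t in th[1:]:
    print(t.round(3))
# increments in tool frame for 6 rows of 0.045
d=.045; p=r; 
M=np.array([[np.cos(d),-np.sin(d)],[np.sin(d),np.cos(d)]]); q=M@r-r; print("first row x,z mm:",q, "tool frame shares x, z:",q[0]/50,-q[1]/50,"turn share",d/.15)
E
```

```text
t 3.15 pos [613.4  56.9 109.7] turn/.15 [ 0.   -0.01 -0.01] shift/50 (now) [ 0.01 -0.02  0.05] grip 0.11991431982911784 62.072553634643555 F [ 0.5 -0.2  5. ]
0.09
0.18
0.27
first row x,z mm: [-1.06109895  5.1519947 ] tool frame shares x, z: -0.021221978945779655 -0.10303989404271242 turn share 0.3
```

Call:
{"api": "arm_command", "payload": {"steps": [[[0.0,-0.02,-0.13,0,0.3,0],[0.0,-0.02,-0.11,0,0.3,0]]]}}

```text
invalid input
```

Call:
{"api": "arm_command", "payload": {"steps": [[[0.0,-0.02,0,-0.13,0,0.3,0],[0.0,-0.02,0,-0.11,0,0.3,0],[0.0,-0.02,0,-0.11,0,0.3,0],[0.0,-0.02,0,-0.1,0,0.3,0],[0.0,-0.02,0,-0.1,0,0.3,0],[0.0,-0.02,0,-0.1,0,0.3,0],[0.0,0,0,0,0,0,0],[0.0,0,0,0,0,0,0]]]}}

```text
time_s: 4.15
eef_pos: [603.7, 56.5, 140.2]
ee_rot: [-0.003, 0.991, 0.021, 0.134]
force: [0.0, -0.1, -1.6]
grip_width: 0.123
grip_force: 61.4
```

```bash
python3 - <<'E'
from h import *
go((614,58,107),np.deg2rad(2.5)); s=sense()
a=capture("side")[150:310,130:330]; b=capture("scene")[180:300,250:400]
a=cv2.resize(a,(400,320)); b=cv2.resize(b,(400,320)); cv2.imwrite("pics/tip.png",np.hstack([a,b])[:,:,::-1])
E
```

```text
t 4.15 pos [603.7  56.5 140.2] turn/.15 [ 0.   -1.79 -0.01] shift/50 (now) [ 0.02 -0.02  0.69] grip 0.12303952719440757 61.35005235671997 F [ 0.  -0.1 -1.6]
```

View pics/tip.png

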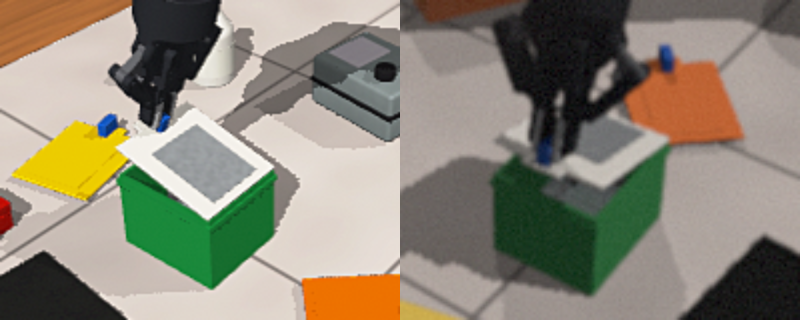

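Far edge is still on the rim and the rib is up about 15°. Next: lift, level, carry to the mat.

Call:
{"api": "arm_command", "payload": {"steps": [[[0.0,0.13,0,-0.48,0,0,0],[0.0,0.2,0,-0.7,0,0,0],[0.0,0.2,0,-0.7,0,0,0],[0.0,0,0,0,0,-0.45,0],[0.0,0,0,0,0,-0.45,0],[0.0,0,0,0,0,-0.45,0],[0.0,0,0,0,0,-0.44,0],[0.0,0,-0.4,0,0,0,0]]]}}

```text
time_s: 5.25
eef_pos: [603.9, 76.3, 237.3]
ee_rot: [0.0, 1.0, 0.02, 0.0]
force: [0.2, 0.1, -1.9]
grip_width: 0.118
grip_force: 61.3
```

Call:
{"api": "arm_command", "payload": {"steps": [[[0.0,0,-0.7,0,0,0,0],[0.0,0,-0.8,0,0,0,0],[0.0,0,-0.8,0,0,0,0],[0.0,0,-0.7,0,0,0,0],[0.0,0,-0.5,0,0,0,0],[0.0,0,0,0,0,0,0]]]}}

```text
time_s: 6.0
eef_pos: [594.9, 253.9, 237.7]
ee_rot: [-0.0, 1.0, 0.023, 0.001]
force: [0.1, -0.5, -1.0]
grip_width: 0.115
grip_force: 61.3
```

```bash
python3 - <<'E'
from h import *
go((630,268,33),np.deg2rad(2.5))
E
```

```text
t 6.0 pos [594.9 253.9 237.7] turn/.15 [-0.   -0.01  0.01] shift/50 (now) [ 0.71 -0.25  4.1 ] grip 0.11528415212516216 61.336437463760376 F [ 0.1 -0.5 -1. ]
```

Call:
{"api": "arm_command", "payload": {"steps": [[[0.0,0.35,-0.15,0.5,0,0,0],[0.0,0.35,-0.1,0.8,0,0,0],[0.0,0,0,0.8,0,0,0],[0.0,0,0,0.8,0,0,0],[0.0,0,0,0.5,0,0,0],[0.0,0,0,0.4,0,0,0],[0.0,0,0,0,0,0,0]]]}}

```text
time_s: 6.88
eef_pos: [630.0, 265.0, 46.9]
ee_rot: [0.0, 1.0, 0.021, -0.0]
force: [0.7, -0.3, -1.0]
grip_width: 0.117
grip_force: 61.3
```

```bash
python3 - <<'E'
from h import *
go((630,268,33),np.deg2rad(2.5))
a=capture("side")[160:400,50:370]; b=capture("scene")[200:400,270:470]
cv2.imwrite("pics/low.png",np.hstack([cv2.resize(a,(400,300)),cv2.resize(b,(400,300))])[:,:,::-1])
E
```

```text
t 6.875 pos [630.  265.   46.9] turn/.15 [ 0.    0.   -0.01] shift/50 (now) [ 0.   -0.06  0.28] grip 0.117169266443156 61.27371668815613 F [ 0.7 -0.3 -1. ]
```

View pics/low.png

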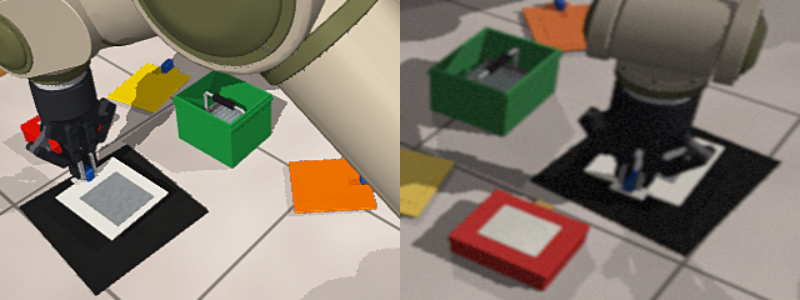

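The lid hangs level over the middle of the mat, so I lower it and let go.

Call:
{"api": "arm_command", "payload": {"steps": [[[0.0,0,0,0.15,0,0,0],[0.0,0,0,0.1,0,0,0],[0.0,0,0,0.06,0,0,0],[0.0,0,0,0,0,0,0]]]}}

```text
time_s: 7.48
eef_pos: [630.4, 265.4, 32.3]
ee_rot: [0.0, 1.0, 0.021, 0.001]
force: [0.4, 0.1, -1.2]
grip_width: 0.119
grip_force: 61.3
```

Call:
{"api": "arm_command", "payload": {"steps": [[[0.35,0,0,0,0,0,0],[0.35,0,0,0,0,0,0],[0.35,0,0,0,0,0,0],[0.35,0,0,-0.3,0,0,0],[0.35,0,0,-0.8,0,0,0],[0.35,0,0,-1,0,0,0],[0.35,0,0,-1,0,0,0],[0.35,0,0,-0.8,0,0,0]]]}}

```text
time_s: 8.48
eef_pos: [630.3, 265.4, 231.4]
ee_rot: [-0.0, 1.0, 0.021, 0.002]
force: [0.5, -0.7, -0.5]
grip_width: 0.354
grip_force: 0.0
```

```bash
python3 - <<'E'
from h import *
go((556,54,230),np.deg2rad(2.5))
E
```

```text
t 8.475 pos [630.3 265.4 231.4] turn/.15 [-0.   -0.03 -0.01] shift/50 (now) [-1.67  4.16  0.02] grip 0.3535651111450607 0.0 F [ 0.5 -0.7 -0.5]
```

Call:
{"api": "arm_command", "payload": {"steps": [[[0.35,-0.2,0.6,0,0,0,0],[0.35,-0.4,0.9,0,0,0,0],[0.35,-0.5,0.9,0,0,0,0],[0.35,-0.5,0.9,0,0,0,0],[0.35,-0.38,0.6,0,0,0,0],[0.35,0,0.26,0,0,0,0],[0.35,0,0,0,0,0,0]]]}}

```text
time_s: 9.35
eef_pos: [540.8, 53.1, 228.2]
ee_rot: [-0.0, 1.0, 0.021, 0.001]
force: [0.2, 0.0, -0.3]
grip_width: 0.351
grip_force: 0.0
```

```bash
python3 - <<'E'
from h import *
go((556,54,80),np.deg2rad(2.5)); s=sense()
a=capture("wrist"); b=capture("side")
cv2.imwrite("pics/w2.png",a[:,:,::-1]); print(wproj((556,54,80),s),wproj((578,55,80),s),wproj((534,53,80),s))
# black handle in side & scene
c=b[190:280,170:300]; cv2.imwrite("pics/w2.png",np.hstack([a,np.vstack([cv2.resize(c,(240,166)),np.zeros((254,240,3),np.uint8)])])[:,:,::-1])
E
```

```text
t 9.35 pos [540.8  53.1 228.2] turn/.15 [ 0.   -0.02 -0.01] shift/50 (now) [ 0.3  -0.01  2.96] grip 0.35119074893600016 0.0 F [ 0.2  0.  -0.3]
[279.61688465 185.42942166] [279.50095568 160.29190206] [279.72621001 209.81826767]
```

View pics/w2.png

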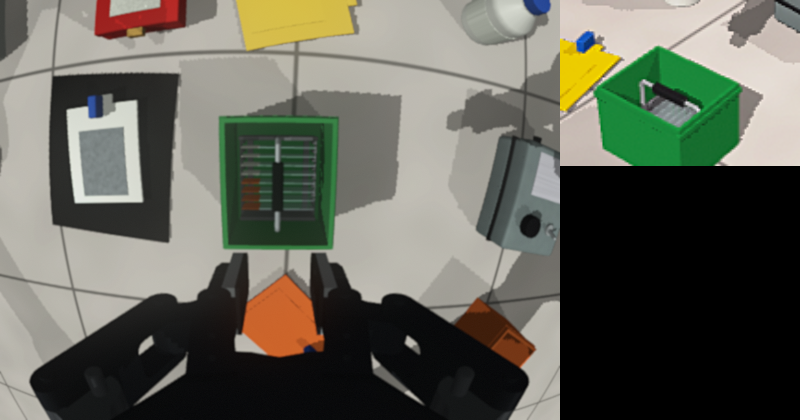

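Lid flat and released on the mat (105,150). The rack's black handle runs from (278,160) to (278,213), which puts its centre at about (554.5,55.3) and aligns it with the tool.

Call:
{"api": "arm_command", "payload": {"steps": [[[0.35,0.27,-0.05,0.5,0,0,0],[0.35,0,0,0.9,0,0,0],[0.35,0,0,0.8,0,0,0],[0.35,0,0,0.6,0,0,0],[0.35,0,0,0.34,0,0,0],[0.35,0,0,0,0,0,0]]]}}

```text
time_s: 10.2
eef_pos: [553.7, 57.0, 69.9]
ee_rot: [-0.0, 1.0, 0.022, 0.0]
force: [0.2, -0.2, -0.3]
grip_width: 0.352
grip_force: 0.0
```

Call:
{"api": "arm_command", "payload": {"steps": [[[0,0,0,0,0,0,0],[0,0,0,0,0,0,0],[0,0,0,0,0,0,0],[0,0,0,0,0,0,0]]], "squeeze": 80}}

```text
time_s: 10.7
eef_pos: [554.6, 56.1, 71.4]
ee_rot: [0.0, 1.0, 0.021, 0.002]
force: [1.0, -1.8, 6.2]
grip_width: 0.098
grip_force: 78.9
```

Gripped. Draw straight up slowly.

Call:
{"api": "arm_command", "payload": {"steps": [[[0,0,0,-0.2,0,0,0],[0,0,0,-0.35,0,0,0],[0,0,0,-0.4,0,0,0],[0,0,0,-0.4,0,0,0],[0,0,0,-0.4,0,0,0],[0,0,0,-0.4,0,0,0],[0,0,0,-0.4,0,0,0],[0,0,0,-0.3,0,0,0]]], "squeeze": 100}}

```text
time_s: 11.7
eef_pos: [553.3, 56.6, 213.7]
ee_rot: [-0.0, 1.0, 0.021, 0.0]
force: [-0.8, 0.1, -2.3]
grip_width: 0.092
grip_force: 97.6
```

Call:
{"api": "arm_command", "payload": {"steps": [[[0,0,0,-0.2,0,0,0],[0,0,0,0,0,0,0],[0,0,0,0,0,0,0]]]}}

```text
time_s: 12.08
eef_pos: [553.3, 56.5, 222.2]
ee_rot: [-0.0, 1.0, 0.021, 0.0]
force: [-1.2, -0.2, -3.0]
grip_width: 0.095
grip_force: 97.6
```

```bash
python3 - <<'E'
from h import *
go((556,54,220),np.deg2rad(2.5))
a=capture("side")[130:310,150:350]; b=capture("scene")[130:310,220:420]
cv2.imwrite("pics/up.png",np.hstack([cv2.resize(a,(400,360)),cv2.resize(b,(400,360))])[:,:,::-1])
E
```

```text
t 12.075 pos [553.3  56.5 222.2] turn/.15 [-0.   -0.   -0.01] shift/50 (now) [0.05 0.05 0.04] grip 0.09495897053393167 97.61373996734619 F [-1.2 -0.2 -3. ]
```

View pics/up.png

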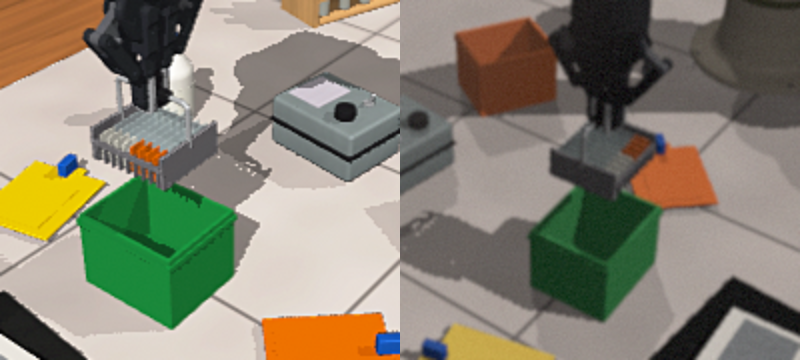

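Rack is level, ~70 mm above the rim. Now shift back and tip to 0.7 rad.

Call:
{"api": "arm_command", "payload": {"steps": [[[0,-0.2,0,0,0,0.2,0],[0,-0.25,0,0,0,0.4,0],[0,-0.2,0,0,0,0.6,0],[0,0,0,0,0,0.6,0],[0,0,0,0,0,0.6,0],[0,0,0,0,0,0.6,0],[0,0,0,0,0,0.6,0],[0,0,0,0,0,0.6,0]]]}}

```text
time_s: 13.18
eef_pos: [520.8, 55.0, 221.3]
ee_rot: [-0.007, 0.95, 0.02, 0.311]
force: [0.0, -0.4, -1.7]
grip_width: 0.09
grip_force: 97.6
```

Call:
{"api": "arm_command", "payload": {"steps": [[[0,0,0,0,0,0.3,0],[0,0,0,0,0,0.2,0],[0,0,0,0,0,0,0],[0,0,0,0,0,0,0],[0,0,0,0,0,0,0]]]}}

```text
time_s: 13.8
eef_pos: [521.3, 55.1, 221.7]
ee_rot: [-0.007, 0.938, 0.02, 0.346]
force: [0.1, 0.7, -2.6]
grip_width: 0.091
grip_force: 97.7
```

```bash
python3 - <<'E'
from h import *
go((556,54,220),np.deg2rad(2.5)); s=sense(); w,x,y,z=s["ee_rot"]; Rt=R.from_quat([x,y,z,w])
print("rack origin",s["eef_pos"]+Rt.apply([0,0,66]),"mid",s["eef_pos"]+Rt.apply([0,0,48.5]),"tilt",np.arccos(-Rt.apply([0,0,1])[2]), s["dq"].round(3))
a=capture("side")[130:310,150:350]; b=capture("scene")[130:330,220:440]
cv2.imwrite("pics/end.png",np.hstack([cv2.resize(a,(400,360)),cv2.resize(b,(400,360))])[:,:,::-1])
E
```

```text
t 13.8 pos [521.3  55.1 221.7] turn/.15 [ 0.   -4.71 -0.  ] shift/50 (now) [0.51 0.05 0.47] grip 0.0907120793696991 97.6610255241394 F [ 0.1  0.7 -2.6]
rack origin [564.08628394  56.90663465 171.43622478] mid [552.74000629  56.41929529 184.75067122] tilt 0.7062121002044893 [ 0.    -0.001  0.003  0.004 -0.003 -0.004]
```

View pics/end.png

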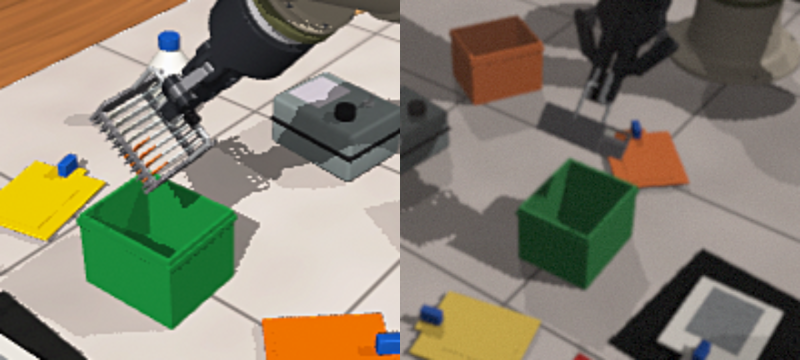

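Rack is slanted 40° over the dish and the lid lies flat on the mat. One small lowering to about 50 mm clearance, then settle and hand in.

Call:
{"api": "arm_command", "payload": {"steps": [[[0,-0.05,0,0.05,0,0,0],[0,-0.04,0,0.05,0,0,0],[0,0,0,0,0,0,0],[0,0,0,0,0,0,0],[0,0,0,0,0,0,0],[0,0,0,0,0,0,0]]]}}

```text
time_s: 14.65
eef_pos: [521.0, 55.0, 215.0]
ee_rot: [-0.007, 0.938, 0.02, 0.346]
force: [1.5, 0.7, -2.4]
grip_width: 0.094
grip_force: 97.7
```

```bash
python3 - <<'E'
from h import *
s=sense(); print(s["eef_pos"],s["grip_force"],abs(s["dq"]).max()); print(finish_job())
E
```

```text
[521.03656781  55.03850055 214.97626891] 97.66153693199158 0.0017682313310791104
the job is handed in; nothing more can be done
None
```

I've handed the job in, with no verdict returned: the lid was tipped up by its rib and now lies flat and released on the mat, and the rack is held still at about 40° over the dish, its lowest part an estimated 5 cm above the rim.

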